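# Slide a glass plate off the plate warmer's open end and lay it on the drying rack

### The job

The flat white glass plate lies between the rails of the plate warmer, where fingers cannot get round it: press lightly on top of it and slide it out through the warmer's open end until about a third of its length overhangs, and leave it lying flat there for a moment with nothing touching it. Then pick it up by the overhanging end and lay it flat on the drying rack, resting on both bars, square across them and centred, and let go. Do not press the glass hard, do not let it fall, and leave the bottle, tip box and tube rack where they are.

Things in the scene. Friction and masses are not known exactly. Their poses are not given: they have to be found in the camera images.
- plate: Loose flat opal-glass plate, white, 180 mm long along its own y, 60 mm wide along its x, 4 mm thick, about 0.11 kg (varies). Origin: centre of its underside, z up. It starts on the warmer's bed, y axis along the warmer's. Fingertips grip it better than the bed does: a light press (6 to 20 N) on top drags it along; over 80 N, even for an instant, is too hard. It tips off the edge if half its length overhangs.
- warmer: Fixed plate warmer (cold): grey box, 150 mm along x, 215 mm along y; origin underside centre. On top a flat dark steel bed 70 mm up, a channel along y: 76 mm wide between two aluminium rails, each 37 mm wide and 8 mm higher than the bed; a stop of the same height (inner face at y = +100 mm) closes the +y end. The plate starts 2 to 10 mm from the stop.
- bed_edge (a point): Middle of the warmer bed's open edge, (0, -105, 70) mm in the warmer's frame, axes as the warmer's: -y points out of the open end, roughly towards the rack. Here the bed ends in a sharp drop of 70 mm to the bench.
- rack: Fixed drying rack: two parallel round steel bars, 10 mm diameter, 180 mm long along the rack's x, at y = -35 and +35 mm, tops 80 mm above the origin (underside centre), on posts at x = -85 and +85 mm, over a grey drip tray 200 x 130 mm with 18 mm walls. The plate is to lie with its length along the rack's y (either way round), so that about 55 mm sticks out past each bar.
- rack_mid (a point): Point midway between the two bars at the height of their tops, (0, 0, 80) mm in the rack's frame, axes as the rack's. The plate's origin belongs here.
- bottle: Bystander: round glass bottle, 68 mm diameter, 150 mm tall, standing beyond the work; origin underside centre.
- tipbox: Bystander: red pipette-tip box with clear lid, 122 x 82 x 72 mm; origin underside centre.
- tuberack: Bystander: blue rack of capped tubes, 100 x 100 x 111 mm; origin underside centre.
Things that resemble listed ones, but are neither listed nor needed, are in the scene too. There is more than one size of the plate; the one meant has the size given above.

How it is judged (in metres and radians):
On the way, in this order (a step that is already met when the one before it is completed fails the run):
1. The plate has been slid along the bed until 40 to 82 mm of it overhang the open edge; it lies flat on the bed (within 4 mm of its height) and no finger touches it (y of plate in the frame of warmer between -0.097 and -0.055 m and z of plate in the frame of warmer between 0.066 and 0.074 m and angle between plate's own z axis and vertical below 0.06 rad and contact force between the fingers and plate below 0.1 N and linear speed of plate below 0.02 m/s), for 0.2 s.
2. The plate is held by the fingers, clear of the warmer, its centre at least 20 mm above the bed (z of plate in the frame of warmer above 0.09 m and contact force between the fingers and plate above 0.5 N and contact force between plate and warmer below 0.1 N), for 0.1 s.
At the end, for the whole second after the job is handed in: The plate lies at rest and flat (within 0.06 rad) on both bars of the drying rack, its centre within 20 mm of the rack's middle and within 5 mm of the bar tops' height, its length within 0.2 rad of square across the bars, and it is let go (horizontal distance between plate and rack_mid below 0.02 m and z of plate in the frame of rack_mid between -0.005 and 0.005 m and angle between the y axis of plate and the y axis of rack, either way round below 0.2 rad and angle between plate's own z axis and vertical below 0.06 rad and contact force between plate and rack above 0.2 N and linear speed of plate below 0.02 m/s); the robot touches nothing.
It fails at once if The plate is pressed against the warmer with more than 80 N (contact force between plate and warmer above 80 N).
It fails at once if The plate falls (its centre drops below 50 mm above the bench) (height (world z) of plate below 0.05 m).
It fails at once if A bystander is moved by more than 30 mm (distance of any of bottle, tipbox, tuberack from where it was at the start of the episode above 0.03 m).
It also fails if it takes over 58 s, if anything falls off the work surface, if the arm or the gripper's body presses on something with over 40 N, if the wrist force passes 120 N, or if a joint passes its speed limit or range.

### The arm

A 7-joint arm with a two-finger parallel gripper is mounted at the origin on the work surface. World frame = base frame: x ahead of the robot, y to its left, z up, the work surface at z = 0. Lengths are in m, angles in degrees, forces in N, time in s.
With the tool pointing down it reaches from about 0.425 to 0.875 m from the base axis. Payload 4.7 kg.
Tool frame: the origin (TCP) lies on the centre line of the jaws, within the pads' length; the fingertips stand 8 mm ahead of it and the grasp point (between the pads) lies 11 mm behind it; z points along the fingers, x is the direction in which the jaws open and shut, and the axes are right-handed (so a half turn about z gives the same grasp; the last joint's range is limited). The gripper opens to 87 mm and grips with 3 to 60 N. Pads are 19 mm wide; open, the fingers measure 117 mm over their backs; the gripper's body (75 mm by 190 mm) begins 51 mm behind the grasp point.
Start: joints at [-73.791, 18.392, -4.016, 83.108, 1.295, 78.541, -3.26], TCP at [0.173, 0.627, 0.231] pointing down, gripper open.
Joint ranges: [-163.93, 163.93], [-17.29, 119.83], [-79.2, 71.16], [3.27, 140.29], [-89.18, 269.18], [5.43, 117.66], [-154.24, 154.24]. Speed limits (degrees/s): [147.25, 147.25, 180, 180, 180, 180, 180].

### API

Orientations are given as [roll, pitch, yaw] about the fixed x, y, z axes, in that order (R = Rz(yaw) Ry(pitch) Rx(roll)).
In Python, from cell import telemetry, read_camera, get_calibration, sign_off gives the robot as it stands. The module is installed in compiled form; this text tells all that it offers.
- The arm moves only by the tool carry_out, never from a script. Its arguments are lists of equal length, an entry for each row: "translation": the shift along the tool's x, y, z in cm, a list of three; "turn": the turn about the tool's z in rad; "gripper": the opening, from 0 (shut) to 1 (fully open). In form: {"translation": [[dx, dy, dz], ...], "turn": [turn, ...], "gripper": [gripper, ...]}. A call has 1 to 5 rows; each row is the pose to reach, as a shift and turn from the pose commanded when the call began, along the tool's axes at that moment; what a row does not reach only later rows make up. A row lasts 1/8 s, in which the tool goes at most 62.5 mm and 10.7 degrees, less where a joint would pass 70% of its speed; a pose out of reach is approached as far as the arm can. A call with a gripper value outside its range is refused whole. The fingers move at their own pace and stop on an object; "squeeze" is the grip in N (left out, the last holds). Time passes only in rows, so rows that repeat a pose let the fingers close. It gives the time, the measured TCP pose, the force and the opening at its end, in the units of the state.
- telemetry.get_obs(): the state, without advancing time (a new reading comes with each control period).
- read_camera(name): name is "side" or "top"; returns the picture (480x640x3 uint8, red, green, blue); there is no depth.
- get_calibration(name): a dict with "fx", "fy", "cx", "cy" (pixels), "k1" (the pictures are not rectified: a ray, as slopes to the right and down, at radius r is drawn at 1 + k1 r^2 times it, then the intrinsics apply), "R" (3x3) and "t" (3): a world point X has camera coordinates R X + t. Camera axes: x right, y down, z forward; pixel columns grow to the right and rows downward; lengths in m; the calibration is good to about 2 mm. A picture is of the moment at which its call begins. get_calibration takes no time and is no camera call.
- sign_off(): hands the job in, once; it reports no verdict.
The state is a dict: "time_s": time; "qpos": joint angles; "joint_velocities": joint speeds; "effort": joint torques, N m; "tool_pos": TCP position; "tool_rot": TCP orientation; "force": force on the tool from outside, world axes, zero at the start; "wrist_torque": the same for the moment, N m; "grip_width": finger opening in m.
Only numpy, scipy, OpenCV 4.12 (cv2) and the standard library are available. Lean on these libraries where they do the work, as an engineer would, in place of code of your own. Each camera call takes 0.05 s, during which the arm holds its last target.

## Working session

There is one attempt and no reset: what is moved stays moved. The work goes in short steps, Python scripts to look and compute and a tool call to move; the robot and the scene stay as the last step left them, time stands still between calls to the robot, and variables do not carry over. Pictures are saved under pics/ and viewed, and the job is handed in when it is done.

Besides the shell and the picture viewer there is one more tool, called after "Call:" as name([rows], argument=value, ...), one row to a line, values as JSON. carry_out: Moves the arm, as the interface text tells. Its arguments: {"type":"object","properties":{"translation":{"type":"array","items":{"type":"array","items":{"type":"number"}}},"turn":{"type":"array","items":{"type":"number"}},"gripper":{"type":"array","items":{"type":"number"}},"squeeze":{"type":"number"}},"required":["translation","turn","gripper"]}

```bash
mkdir -p pics
python3 - <<'E'
from cell import telemetry, read_camera, get_calibration
import cv2
print(telemetry.get_obs())
for n in("side","top"):
    print(n,get_calibration(n))
    cv2.imwrite(f"pics/{n}0.png",read_camera(n)[:,:,::-1])
E
```

```text
{'time_s': 0.0, 'qpos': array([-73.79101907,  18.43916985,  -4.01489573,  83.17472672,
         1.29525762,  78.54194576,  -3.25949813]), 'joint_velocities': array([ 0.02613371,  0.05137429,  0.0289568 , -0.01790235,  0.01600395,
       -0.06627362, -0.05842532]), 'effort': array([-3.12460297e-04, -4.91297972e+01, -4.04061517e-01, -3.12534606e+01,
       -6.38783653e-02,  4.35095094e-02,  1.62607830e-04]), 'tool_pos': array([0.17253599, 0.62611755, 0.22946172]), 'tool_rot': array([1.79993729e+02, 1.10585712e-01, 7.46007088e+01]), 'force': array([ 0.99517039,  1.39162218, -0.35840705]), 'wrist_torque': array([ 0.02038275, -0.03342923, -0.01783651]), 'grip_width': 0.08693458635042516}
side {'fx': 442.7053202812772, 'fy': 442.7053202812772, 'cx': 317.36853937710634, 'cy': 245.64069231071053, 'k1': -0.05323956648196729, 'R': array([[ 0.94484626, -0.32728833,  0.01216146],
       [-0.1951945 , -0.59254582, -0.78152963],
       [ 0.26299175,  0.73605149, -0.62374958]]), 't': array([-0.49673705,  0.21855986,  0.83496244])}
top {'fx': 558.7716209400048, 'fy': 558.7716209400048, 'cx': 324.3744997924986, 'cy': 238.49636249504331, 'k1': -0.16685598290295323, 'R': array([[-0.00571909, -0.99991334, -0.01185735],
       [-0.99052103,  0.00729195, -0.1371675 ],
       [ 0.13724208,  0.01096048, -0.9904769 ]]), 't': array([0.10711936, 0.54729031, 0.98470665])}
```

View pics/side0.png

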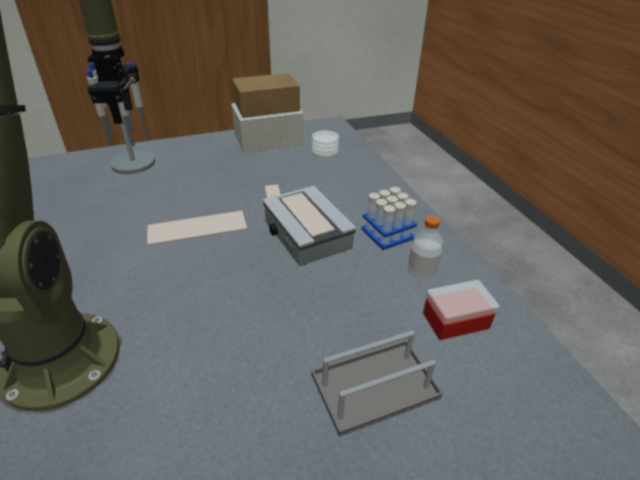

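View pics/top0.png

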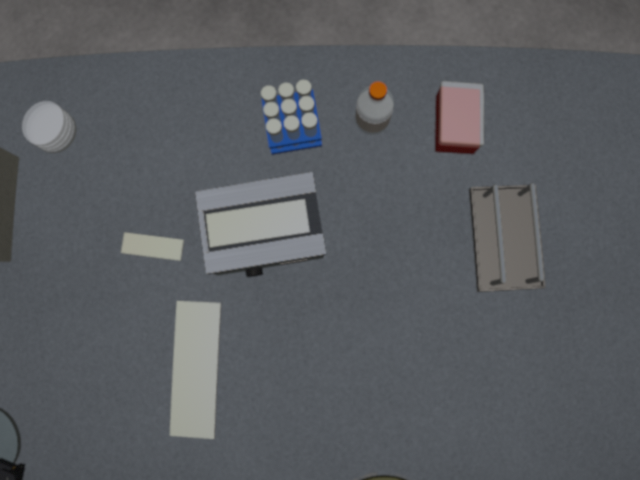

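Three white plates are visible in the top view: one on the bench at (195,370), which is too big; one on the bench at (152,246), which is too small; and one between the warmer rails at (258,223), which fits. I'll check them in an enlarged crop and measure each one.

```bash
cat > h.py <<'E'
import numpy as np,cv2
from cell import telemetry, read_camera, get_calibration
def cal(n):
    c=get_calibration(n);K=np.array([[c['fx'],0,c['cx']],[0,c['fy'],c['cy']],[0,0,1]]);return K,np.array([c['k1'],0,0,0,0.]),np.array(c['R']),np.array(c['t'])
def proj(n,P):
    K,d,R,t=cal(n);p,_=cv2.projectPoints(np.asarray(P,float).reshape(-1,3),cv2.Rodrigues(R)[0],t,K,d);return p[:,0]
def unproj(n,px,z):
    K,d,R,t=cal(n);u=cv2.undistortPoints(np.asarray(px,float).reshape(-1,1,2),K,d)[:,0]
    r=np.c_[u,np.ones(len(u))]@R;C=-R.T@t
    s=(z-C[2])/r[:,2];return C+s[:,None]*r
E
python3 - <<'E'
import cv2,numpy as np
from h import *
im=cv2.imread('pics/top0.png')
cv2.imwrite('pics/c1.png',cv2.resize(im[160:285,185:340],None,fx=5,fy=4.8,interpolation=cv2.INTER_CUBIC)[:600,:])
cv2.imwrite('pics/c2.png',cv2.resize(im[175:300,460:555],None,fx=4.8,fy=4.8,interpolation=cv2.INTER_CUBIC))
g=im.min(axis=2)
_,th=cv2.threshold(g,125,255,0)
n,l,s,c=cv2.connectedComponentsWithStats(th)
for i in range(1,n):
    if s[i,4]>300:
        m=(l==i).astype(np.uint8);m=cv2.morphologyEx(m,cv2.MORPH_OPEN,np.ones((3,3)))
        cs=max(cv2.findContours(m,0,2)[0],key=cv2.contourArea);b=cv2.boxPoints(cv2.minAreaRect(cs))
        z=0.074 if abs(c[i][0]-258)<15 else 0.004
        w=unproj('top',b,z);print(c[i].round(),b.round(1).tolist(),[round(float(np.linalg.norm(w[k]-w[k-1])),3) for k in range(4)],w.mean(0).round(4),'area',s[i,4])
E
```

```text
[463. 116.] [[443.0, 82.0], [482.0, 82.0], [482.0, 142.0], [443.0, 142.0]] [0.127, 0.08, 0.128, 0.078] [ 0.8056 -0.1726  0.004 ] area 1712
[ 43. 123.] [[23.0, 102.0], [63.0, 102.0], [63.0, 144.0], [23.0, 144.0]] [0.095, 0.095, 0.092, 0.093] [0.8003 0.6888 0.004 ] area 1381
[258. 223.] [[202.89999389648438, 248.10000610351562], [321.79998779296875, 234.39999389648438], [324.5, 258.1000061035156], [205.60000610351562, 271.70001220703125]] [0.043, 0.213, 0.042, 0.212] [0.5178 0.2111 0.074 ] area 4449
[257. 223.] [[205.0, 214.10000610351562], [304.1000061035156, 198.8000030517578], [309.0, 231.1999969482422], [210.0, 246.5]] [0.06, 0.18, 0.059, 0.179] [0.5726 0.2234 0.074 ] area 3269
[152. 246.] [[121.0, 252.60000610351562], [123.5999984741211, 232.0], [182.60000610351562, 239.3000030517578], [180.0, 260.0]] [0.119, 0.041, 0.12, 0.04] [0.5407 0.4374 0.004 ] area 1227
[195. 369.] [[169.0, 436.1000061035156], [175.6999969482422, 300.20001220703125], [220.0, 302.3999938964844], [213.3000030517578, 438.29998779296875]] [0.085, 0.256, 0.086, 0.254] [0.3073 0.3495 0.004 ] area 5989
```

View pics/c1.png

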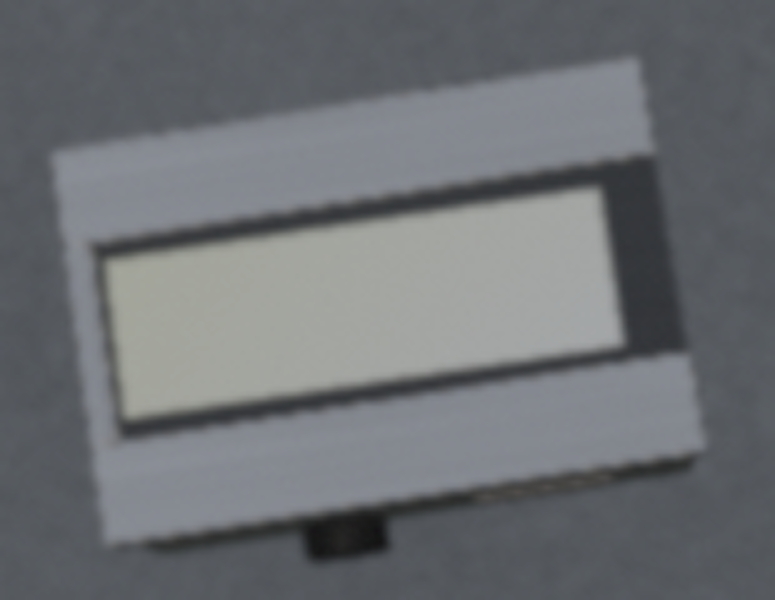

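View pics/c2.png

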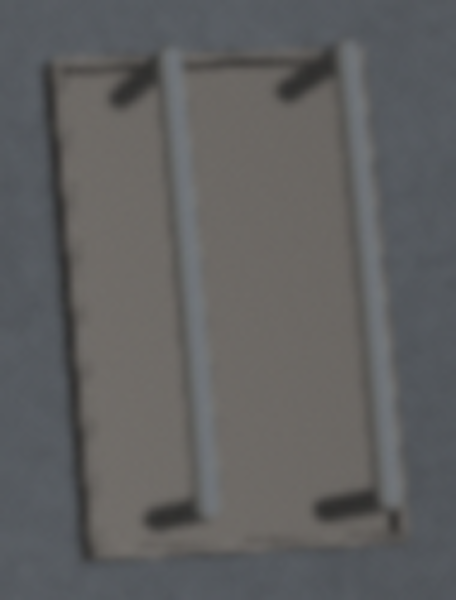

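The crop confirms it: the plate at (258,223) measures 60 × 180 mm. The bench plates are 85 × 255 and 40 × 120 mm. Next I'll work out the warmer, plate and rack poses and check them in the side view.

```bash
cat > s1.py <<'E'
from h import *
from scipy.optimize import least_squares
def un(p,s,o): return [( (x+.5)/s[0]-.5+o[0], (y+.5)/s[1]-.5+o[1]) for x,y in p]
s=(5,4.8);o=(185,160)
def fit(px,loc,z,n='top'):
    # rigid 2D
    loc=np.array(loc,float)
    def f(v):
        c,S=np.cos(v[2]),np.sin(v[2])
        P=np.c_[v[0]+c*loc[:,0]-S*loc[:,1],v[1]+S*loc[:,0]+c*loc[:,1],loc[:,2]]
        return (proj(n,P)-px).ravel()
    best=min((least_squares(f,[z[0],z[1],a]) for a in z[2]),key=lambda r:r.cost)
    return best.x,np.sqrt(2*best.cost/len(px))
W=un([(55,152),(638,60),(704,452),(104,545),(658,155),(688,350)],s,o)
wl=[(75,107.5,78),(75,-107.5,78),(-75,-107.5,78),(-75,107.5,78),(38,-107.5,70),(-38,-107.5,70)]
# open edge at -105 per text
wl=np.array(wl)/1e3
w,e=fit(np.array(W),wl,(.57,.2,[0]));print('warmer',w[:2].round(4),np.degrees(w[2]).round(2),e)
p=un([(104,260),(600,186),(625,345),(122,420)],s,o)
pl=np.array([(30,90,74),(30,-90,74),(-30,-90,74),(-30,90,74)])/1e3
q,e=fit(np.array(p),pl,(.57,.2,[0]));print('plate',q[:2].round(4),np.degrees(q[2]).round(2),e)
B=un([(171,52),(207,515),(347,45),(391,505)],(4.8,4.8),(460,175))
bl=np.array([(90,35,77),(-90,35,77),(90,-35,77),(-90,-35,77)])/1e3
r,e=fit(np.array(B),bl,(.55,-.25,[0]));print('rack',r[:2].round(4),np.degrees(r[2]).round(2),e)
c,S=np.cos(w[2]),np.sin(w[2]);R=np.array([[c,-S],[S,c]])
print('plate in warmer',((q[:2]-w[:2])@R).round(4)); print('bed edge',(w[:2]+R@[0,-.105]).round(4))
im=cv2.imread('pics/side0.png')
def T(v,L):
    c,S=np.cos(v[2]),np.sin(v[2]);return np.c_[v[0]+c*L[:,0]-S*L[:,1],v[1]+S*L[:,0]+c*L[:,1],L[:,2]]
im=cv2.resize(im[170:440,240:460],None,fx=2.2*1.0,fy=2.2)
for v,L,col in((w,wl,(0,0,255)),(q,pl,(0,255,0)),(r,bl,(255,0,0))):
    for x,y in proj('side',T(v,L)): cv2.circle(im,(int((x-240)*2.2),int((y-170)*2.2)),2,col,-1)
cv2.imwrite('pics/s1.png',im)
E
python3 s1.py
```

```text
warmer [0.5734 0.2185] 8.93 0.7037419576890681
plate [0.5725 0.2231] 8.37 0.3757831259905788
rack [ 0.5516 -0.2445] 1.91 1.4575782486366242
plate in warmer [-0.0001  0.0047]
bed edge [0.5897 0.1147]
```

View pics/s1.png

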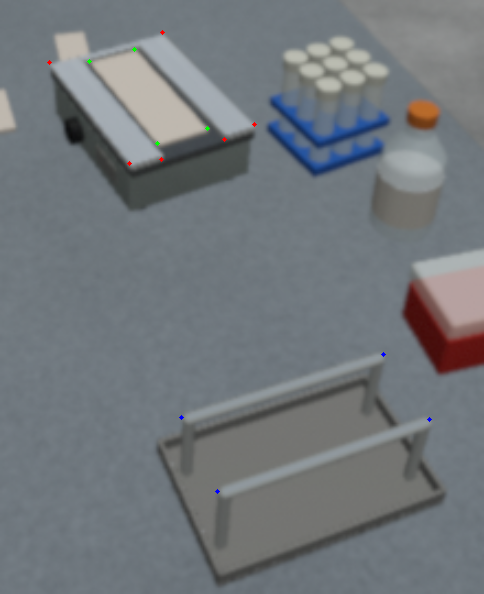

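The side view backs up the fit: the warmer, plate and bar points all land on their features. Now I'll locate the bystanders and look at what's under the gripper at the start.

Run:
```python
from h import *
print('tuberack caps',unproj('top',[(268,93),(304,87),(310,120),(274,126)],.111).round(3))
print('bottle cap',unproj('top',[(378,90)],.150).round(3),'base~',unproj('top',[(374,112)],.04).round(3))
print('tipbox',unproj('top',[(443,83),(483,83),(482,145),(440,145)],.072).round(3))
im=cv2.imread('pics/side0.png')
cv2.imwrite('pics/g.png',cv2.resize(im[0:200,40:240],None,fx=3,fy=3))
```

```text
tuberack caps [[0.802 0.202 0.111]
 [0.812 0.138 0.111]
 [0.749 0.127 0.111]
 [0.739 0.191 0.111]]
bottle cap [[0.789 0.009 0.15 ]] base~ [[0.79  0.008 0.04 ]]
tipbox [[ 0.836 -0.121  0.072]
 [ 0.838 -0.198  0.072]
 [ 0.715 -0.188  0.072]
 [ 0.715 -0.109  0.072]]
```

View pics/g.png

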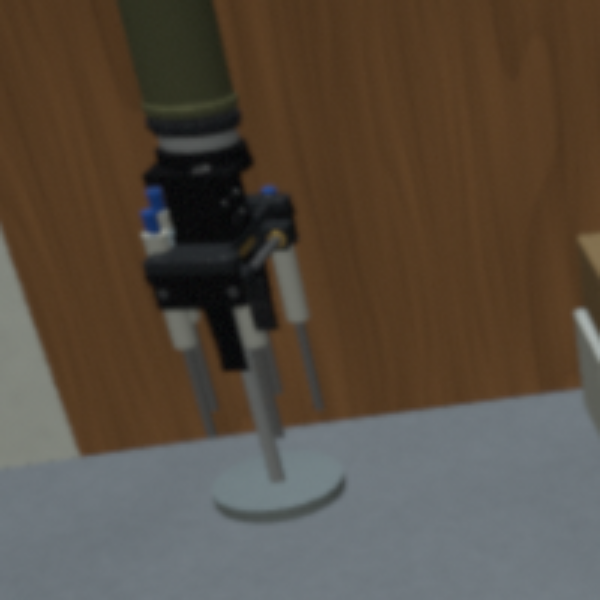

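A pipette carousel stand sits near the gripper at the start, with its base disc at side pixel (132,160). I'll work out where it is before moving.

Run:
```python
from h import *
print('disc centre',unproj('side',[(133,161)],.008).round(3), unproj('top',[(2,440)],.01).round(3))
print('disc edges',unproj('side',[(111,162),(155,158)],.008).round(3))
print(proj('side',[[.1725,.626,.229],[.1725,.626,.34]]), proj('top',[[.1725,.626,.229]]))
d=unproj('side',[(133,161)],.008)[0]
for z in(.1,.2,.3): print(z,proj('side',[[d[0],d[1],z]]))
im=cv2.imread('pics/top0.png');cv2.imwrite('pics/t2.png',cv2.resize(im[380:480,0:140],None,fx=5,fy=5))
```

```text
disc centre [[0.152 0.779 0.008]] [[0.153 0.746 0.01 ]]
disc edges [[0.082 0.796 0.008]
 [0.223 0.778 0.008]]
[[122.48114017 112.88517886]
 [112.07147632  72.12105199]] [[ -6.66313083 459.96523919]]
0.1 [[126.14467485 135.04209548]]
0.2 [[118.16870907 104.50102401]]
0.3 [[109.6081863   71.28458698]]
```

View pics/t2.png

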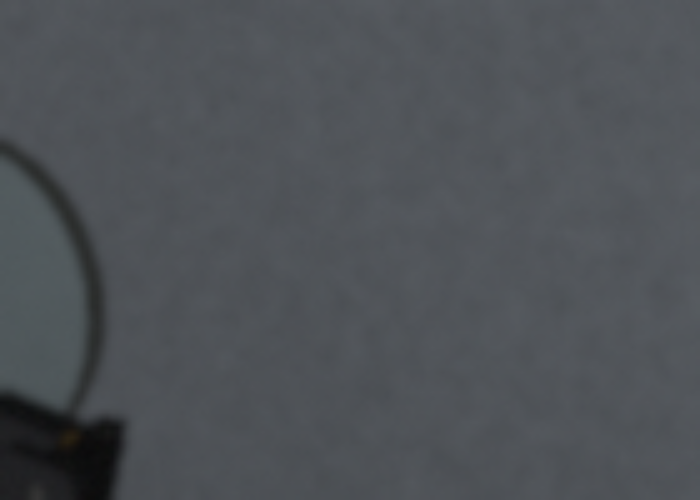

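Call:
carry_out([
  [-2,3.5,0],
  [-4.4,7.8,0],
  [-6.8,12.2,0],
  [-9.3,16.6,0],
  [-11.7,20.9,0],
], turn=[0,0,0.1,0.25,0.42], gripper=[1,0.8,0.5,0.2,0], squeeze=20)

```text
time_s: 0.72
tool_pos: [0.3441, 0.4567, 0.2302]
tool_rot: [180.0, 0.0, 50.2]
force: [-0.5, -0.2, 1.0]
grip_width: 0.0548
```

```bash
cat > rel.py <<'E'
import sys,numpy as np
from scipy.spatial.transform import Rotation as Ro
from cell import telemetry
o=telemetry.get_obs()
def rel(target,yaw):
    R=Ro.from_euler('xyz',o['tool_rot'],degrees=True).as_matrix()
    d=(R.T@(np.array(target)-o['tool_pos']))*100
    t=-(yaw-o['tool_rot'][2]);t=(t+180)%360-180
    return d.round(2),np.radians(t).round(3)
if __name__=='__main__':
    a=[float(v) for v in sys.argv[1:]]
    print('t',o['time_s'],'pos',o['tool_pos'].round(4),'rot',o['tool_rot'].round(2),'F',o['force'].round(2),'w',round(o['grip_width'],4))
    if a: print(rel(a[:3],a[3]))
E
python3 rel.py .571 .233 .16 8.6
```

```text
t 0.725 pos [0.3441 0.4567 0.2302] rot [1.800e+02 3.000e-02 5.021e+01] F [-0.48 -0.24  1.02] w 0.0548
(array([-2.67, 31.76,  7.02]), np.float64(0.726))
```

Call:
carry_out([
  [-0.5,6.0,0],
  [-1,12.0,0],
  [-1.6,18,0],
  [-2.1,24,1.5],
  [-2.5,29,3.5],
], turn=[0.14,0.28,0.42,0.57,0.73], gripper=[0,0,0,0,0])

```text
time_s: 1.35
tool_pos: [0.5529, 0.2526, 0.1956]
tool_rot: [-180.0, -0.1, 8.3]
force: [0.7, 0.6, 0.1]
grip_width: 0.0057
```

```bash
python3 rel.py .571 .233 .11 8.6
```

```text
t 1.35 pos [0.5529 0.2526 0.1956] rot [-1.7999e+02 -8.0000e-02  8.3300e+00] F [0.66 0.64 0.12] w 0.0057
(array([1.5 , 2.2 , 8.56]), np.float64(-0.005))
```

Call:
carry_out([
  [0.5,0.7,2],
  [1.0,1.4,4],
  [1.5,2.2,6],
  [1.5,2.2,7.5],
  [1.5,2.2,8.5],
], turn=[-0.005,-0.005,-0.005,-0.005,-0.005], gripper=[0,0,0,0,0])

```text
time_s: 1.98
tool_pos: [0.5685, 0.2361, 0.1095]
tool_rot: [-180.0, 0.1, 9.1]
force: [-0.2, 0.6, 0.6]
grip_width: 0.0006
```

```bash
python3 rel.py .571 .233 .082 8.6;python3 - <<'E'
from h import *
a=read_camera('top');b=read_camera('side')
cv2.imwrite('pics/t3.png',cv2.resize(a[140:300,170:350,::-1],None,fx=3,fy=3));cv2.imwrite('pics/s3.png',cv2.resize(b[150:280,240:380,::-1],None,fx=4,fy=4))
E
python3 rel.py
```

```text
t 1.975 pos [0.5685 0.2361 0.1095] rot [-1.7998e+02  5.0000e-02  9.0800e+00] F [-0.15  0.65  0.62] w 0.0006
(array([0.2 , 0.35, 2.75]), np.float64(0.008))
t 2.075 pos [0.5682 0.2359 0.1094] rot [1.7999e+02 1.0000e-01 9.0700e+00] F [-0.41 -0.14 -0.28] w 0.0005
```

View pics/t3.png

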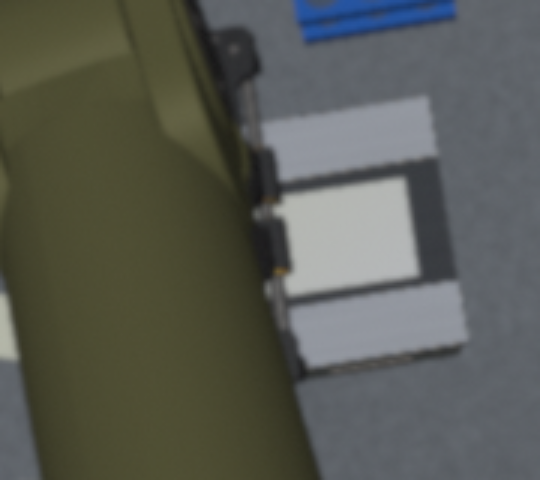

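View pics/s3.png

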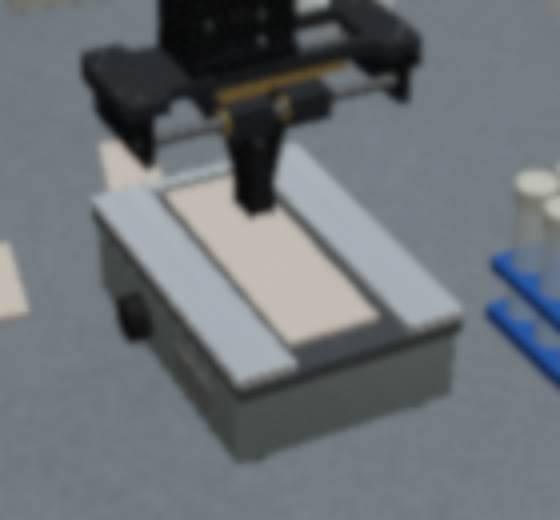

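The side view shows the shut fingers centred over the channel. I'll lower them gently onto the plate.

Call:
carry_out([
  [0.2,0,0.8],
  [0.2,0,1.6],
  [0.2,0,2.2],
  [0.2,0,2.5],
  [0.2,0,2.6],
], turn=[0,0,0,0,0], gripper=[0,0,0,0,0])

```text
time_s: 2.7
tool_pos: [0.5712, 0.2356, 0.0844]
tool_rot: [180.0, 0.0, 9.0]
force: [-0.1, -0.2, 0.4]
grip_width: 0.0007
```

Call:
carry_out([
  [0,0,0.05],
  [0,0,0.1],
], turn=[0,0], gripper=[0,0])

```text
time_s: 2.95
tool_pos: [0.5714, 0.2357, 0.0838]
tool_rot: [-180.0, -0.0, 9.0]
force: [-0.2, -0.4, -0.2]
grip_width: 0.0
```

Call:
carry_out([
  [0,0,0.05],
  [0,0,0.1],
  [0,0,0.1],
], turn=[0,0,0], gripper=[0,0,0])

```text
time_s: 3.32
tool_pos: [0.5712, 0.2356, 0.0826]
tool_rot: [-180.0, -0.0, 9.0]
force: [-1.0, -0.1, -0.4]
grip_width: -0.0
```

Call:
carry_out([
  [0,0,0.05],
  [0,0,0.1],
  [0,0,0.1],
], turn=[0,0,0], gripper=[0,0,0])

```text
time_s: 3.7
tool_pos: [0.5717, 0.2358, 0.0825]
tool_rot: [-180.0, -0.1, 9.0]
force: [-0.5, -0.7, 5.2]
grip_width: 0.0005
```

Call:
carry_out([
  [0,0,0.05],
  [0,0,0.1],
  [0,0,0.1],
], turn=[0,0,0], gripper=[0,0,0])

```text
time_s: 4.08
tool_pos: [0.5722, 0.236, 0.0825]
tool_rot: [-179.9, -0.1, 9.0]
force: [-1.2, -0.1, 8.2]
grip_width: 0.0004
```

Call:
carry_out([
  [0,0,0.08],
  [0,0.5,0.08],
  [0,1.2,0.08],
  [0,2.0,0.08],
  [0,2.5,0.08],
], turn=[0,0,0,0,0], gripper=[0,0,0,0,0])

```text
time_s: 4.7
tool_pos: [0.5772, 0.2126, 0.0825]
tool_rot: [-179.8, -0.3, 9.0]
force: [-0.8, 1.8, 9.1]
grip_width: 0.0007
```

```bash
cat > look.py <<'E'
import sys
from h import *
k=sys.argv[1]
a=read_camera('top');b=read_camera('side')
cv2.imwrite(f'pics/{k}f.png',a[:,:,::-1])
cv2.imwrite(f'pics/{k}t.png',cv2.resize(a[160:285,225:380,::-1],None,fx=4,fy=4,interpolation=cv2.INTER_CUBIC));cv2.imwrite(f'pics/{k}s.png',cv2.resize(b[150:280,240:380,::-1],None,fx=4,fy=4))
E
python3 look.py a
```

```text
(no output)
```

View pics/at.png

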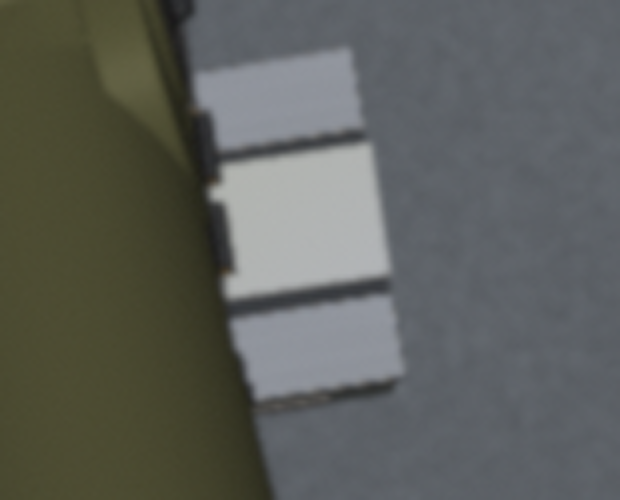

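The plate moves with the fingers; its front edge is now at the bed edge, at crop pixels (372,145) to (390,282). I'll keep sliding.

Call:
carry_out([
  [0,0.8,0],
  [0,1.6,0],
  [0,2.4,0],
  [0,3.2,0],
  [0,4.0,0],
], turn=[0,0,0,0,0], gripper=[0,0,0,0,0])

```text
time_s: 5.42
tool_pos: [0.5835, 0.1733, 0.0825]
tool_rot: [-179.8, -0.3, 9.0]
force: [-0.5, 1.6, 9.9]
grip_width: 0.0006
```

```bash
python3 look.py b; python3 rel.py
```

```text
t 5.525 pos [0.5838 0.1716 0.0824] rot [-179.92   -0.31    8.95] F [-0.06 -0.47 10.23] w 0.0006
```

View pics/bt.png

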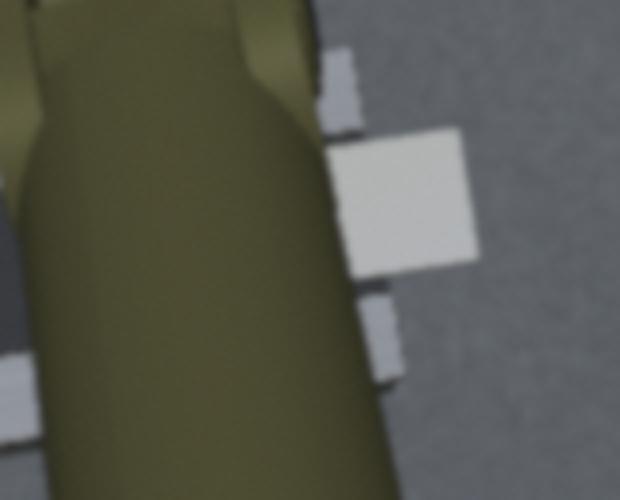

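```bash
cat > oh.py <<'E'
from h import *
import sys
v=np.array([float(x) for x in sys.argv[1:]]).reshape(-1,2)
px=(v+.5)/4-.5+[225,160]
w=unproj('top',px,.074); e=w.mean(0)[:2]; print(w.round(4))
a=np.radians(8.8);yh=np.array([-np.sin(a),np.cos(a)])
print('mid',e.round(4),'overhang vs edge(from 1st fit)',((np.array([.5897,.1147])-e)@yh).round(4),'plate centre',(e+.09*yh).round(4))
E
python3 oh.py 460 128 478 258
python3 - <<'E'
from h import *
# bed edge at z=.07, from c1 crop; rails corners z=.078
p=[((x+.5)/5-.5+185,(y+.5)/4.8-.5+160) for x,y in((658,155),(688,350),(638,60),(704,452))]
print(unproj('top',p[:2],.07).mean(0),unproj('top',p[2:],.078).mean(0))
E
```

```text
[[0.6275 0.0754 0.074 ]
 [0.5685 0.068  0.074 ]]
mid [0.598  0.0717] overhang vs edge(from 1st fit) 0.0438 plate centre [0.5842 0.1606]
[0.59128862 0.1121935  0.07      ] [0.589154   0.11285443 0.078     ]
```

The overhang is now about 42 mm, so I'll slide another 20 mm, let it settle, then lift straight off.

Call:
carry_out([
  [0,0.7,0],
  [0,1.4,0],
  [0,2.0,0],
  [0,2.0,0],
  [0,2.0,0],
], turn=[0,0,0,0,0], gripper=[0,0,0,0,0])

```text
time_s: 6.15
tool_pos: [0.5869, 0.1522, 0.0824]
tool_rot: [-179.9, -0.3, 9.0]
force: [0.0, -0.7, 10.0]
grip_width: 0.0003
```

Call:
carry_out([
  [0,0,-0.2],
  [0,0,-0.5],
  [0,0,-1.2],
  [0,0,-3],
  [0,0,-5],
], turn=[0,0,0,0,0], gripper=[0,0,0,0,0])

```text
time_s: 6.78
tool_pos: [0.5846, 0.1516, 0.1313]
tool_rot: [-180.0, -0.0, 9.0]
force: [-0.0, -0.3, -0.4]
grip_width: 0.0008
```

```bash
python3 look.py c; python3 rel.py
```

```text
t 6.875 pos [0.5867 0.1521 0.1335] rot [-179.92   -0.34    8.99] F [ 0.54 -0.34  0.2 ] w 0.0001
```

View pics/ct.png

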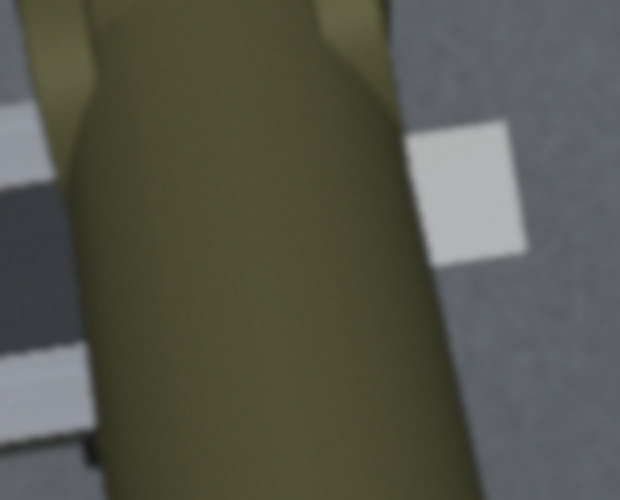

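View pics/cs.png

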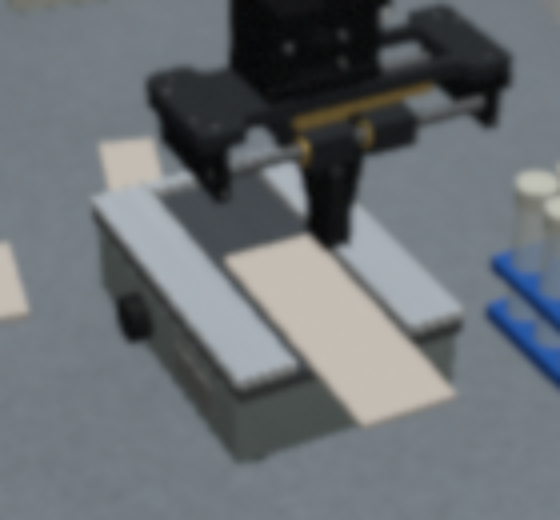

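```bash
python3 oh.py 506 121 527 250
python3 - <<'E'
from h import *
# side view plate corners (crop 4x, off 240,150)
v=np.array([(227,259),(304,235),(456,394),(366,426)],float)
w=unproj('side',(v+.5)/4-.5+[240,150],.074);print(w.round(4),w.mean(0).round(4));
d=w[0]-w[3]; d2=w[1]-w[2];print([np.degrees(np.arctan2(-x[0],x[1])).round(2) for x in(d,d2)],np.linalg.norm(d),np.linalg.norm(d2))
E
```

```text
[[0.6305 0.0548 0.074 ]
 [0.5719 0.0462 0.074 ]]
mid [0.6012 0.0505] overhang vs edge(from 1st fit) 0.0652 plate centre [0.5875 0.1394]
[[0.5466 0.2218 0.074 ]
 [0.6006 0.2323 0.074 ]
 [0.6298 0.0543 0.074 ]
 [0.572  0.044  0.074 ]] [0.5872 0.1381 0.074 ]
[np.float64(8.12), np.float64(9.34)] 0.17965534836841834 0.1802929370691956
```

Both cameras put the plate centre at (0.587, 0.139) with about 64 mm overhanging. It lies flat with nothing touching it. Next I'll grip across its width, 60 mm from its centre, so the fingers clear the rack bar when placing.

```bash
python3 rel.py .5964 .0797 .061 8.7
```

```text
t 6.875 pos [0.5867 0.1521 0.1335] rot [-179.92   -0.34    8.99] F [ 0.54 -0.34  0.2 ] w 0.0001
(array([-0.22,  7.32,  7.24]), np.float64(0.005))
```

Call:
carry_out([
  [0,2.5,0],
  [-0.2,5,0],
  [-0.2,7.3,0],
  [-0.2,7.3,0],
  [-0.2,7.3,1],
], turn=[0,0,0.005,0.005,0.005], gripper=[1,1,1,1,1])

```text
time_s: 7.5
tool_pos: [0.5946, 0.0805, 0.1201]
tool_rot: [-179.9, -0.1, 8.8]
force: [0.4, -0.9, -0.1]
grip_width: 0.0425
```

```bash
python3 look.py d; python3 rel.py .5964 .0797 .061 8.7
```

```text
t 7.6 pos [0.5927 0.0808 0.118 ] rot [-1.7996e+02  1.5000e-01  8.8300e+00] F [-0.13  1.24  0.18] w 0.0501
(array([0.36, 0.17, 5.7 ]), np.float64(0.002))
```

View pics/ds.png

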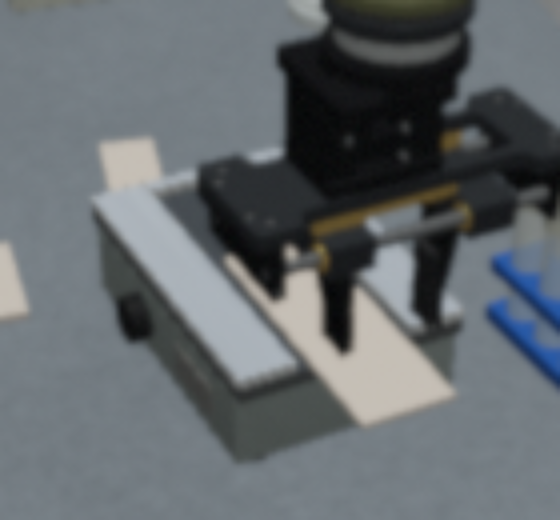

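Call:
carry_out([
  [0.3,0.1,0],
  [0.3,0.1,0],
  [0.3,0.1,0],
  [0.3,0.1,0],
  [0.3,0.1,0],
], turn=[0,0,0,0,0], gripper=[1,1,1,1,1])

```text
time_s: 8.22
tool_pos: [0.5971, 0.0787, 0.1199]
tool_rot: [-180.0, -0.0, 8.7]
force: [0.0, -0.1, 0.4]
grip_width: 0.0861
```

```bash
python3 look.py e; python3 rel.py .5964 .0797 .061 8.7
```

```text
t 8.325 pos [0.5971 0.0787 0.1198] rot [-1.7999e+02 -1.0000e-02  8.7100e+00] F [-0.2   0.07  0.33] w 0.0868
(array([-0.05, -0.11,  5.88]), np.float64(0.0))
```

View pics/es.png

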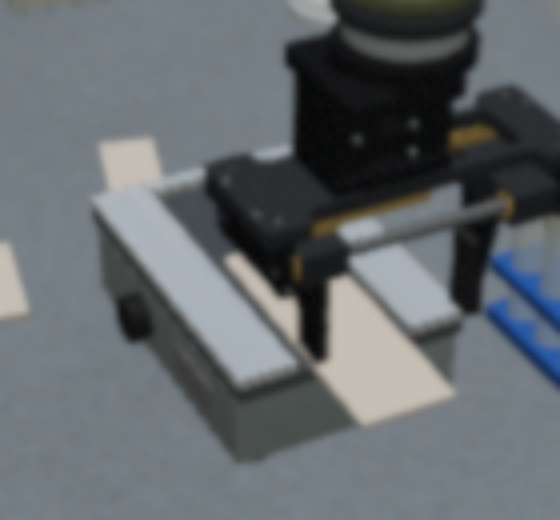

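The jaws are fully open and straddle the overhanging part. Lowering.

Call:
carry_out([
  [-0.1,-0.1,1.5],
  [-0.1,-0.1,3],
  [-0.1,-0.1,4.5],
  [-0.1,-0.1,5.5],
  [-0.1,-0.1,5.9],
], turn=[0,0,0,0,0], gripper=[1,1,1,1,1])

```text
time_s: 8.95
tool_pos: [0.5954, 0.0794, 0.0596]
tool_rot: [180.0, 0.1, 8.7]
force: [-0.2, 0.8, -0.4]
grip_width: 0.0872
```

```bash
python3 look.py f; python3 rel.py .5964 .0797 .061 8.7
```

```text
t 9.05 pos [0.5958 0.0794 0.0603] rot [1.7999e+02 3.0000e-02 8.7100e+00] F [0.63 0.1  0.09] w 0.0869
(array([ 0.06, -0.02, -0.07]), np.float64(0.0))
```

View pics/fs.png

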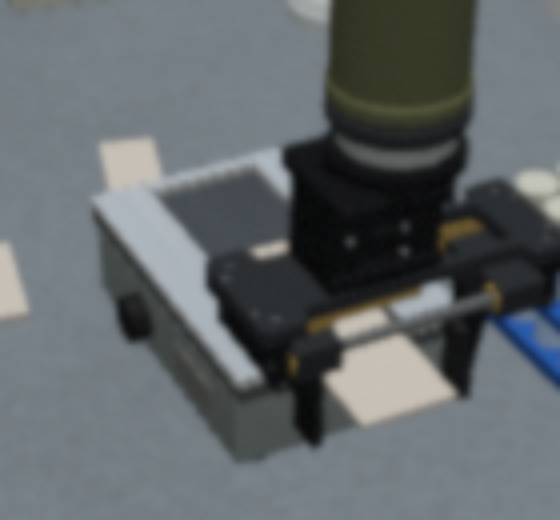

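Call:
carry_out([
  [0,0,0],
  [0,0,0],
  [0,0,0],
  [0,0,0],
  [0,0,0],
], turn=[0,0,0,0,0], gripper=[0.9,0.8,0.7,0.65,0.6], squeeze=45)

```text
time_s: 9.68
tool_pos: [0.5961, 0.0796, 0.061]
tool_rot: [-180.0, -0.0, 8.7]
force: [0.2, 0.2, 0.7]
grip_width: 0.0587
```

Call:
carry_out([
  [0,0,0],
  [0,0,0],
  [0,0,0],
  [0,0,-0.1],
  [0,0,-0.3],
], turn=[0,0,0,0,0], gripper=[0.5,0.4,0.4,0.4,0.4])

```text
time_s: 10.3
tool_pos: [0.5954, 0.0794, 0.0634]
tool_rot: [180.0, 0.1, 8.7]
force: [-0.6, 0.9, -0.8]
grip_width: 0.0588
```

```bash
python3 look.py g; python3 rel.py
```

```text
t 10.4 pos [0.5958 0.0794 0.0637] rot [1.7999e+02 1.0000e-02 8.7100e+00] F [ 0.16  0.24 -0.92] w 0.0589
```

View pics/gs.png

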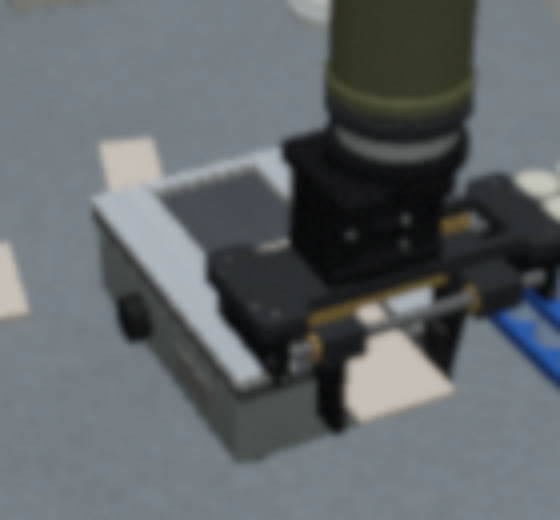

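Gripped, with the jaws at 58.9 mm. Lifting slowly, then a check.

Call:
carry_out([
  [0,0,-0.5],
  [0,0,-1.2],
  [0,0,-2.0],
  [0,0,-3.0],
  [0,0,-4.0],
], turn=[0,0,0,0,0], gripper=[0.4,0.4,0.4,0.4,0.4])

```text
time_s: 11.02
tool_pos: [0.5961, 0.0795, 0.1047]
tool_rot: [-180.0, -0.0, 8.7]
force: [-0.0, 0.0, -1.6]
grip_width: 0.0587
```

Call:
carry_out([
  [0,0,-1],
  [0,0,-2],
  [0,0,-3.0],
  [0,0,-4.0],
  [0,0,-4.0],
], turn=[0,0,0,0,0], gripper=[0.4,0.4,0.4,0.4,0.4])

```text
time_s: 11.65
tool_pos: [0.5966, 0.0796, 0.1449]
tool_rot: [-180.0, -0.1, 8.7]
force: [0.2, 0.5, -1.8]
grip_width: 0.0588
```

```bash
python3 look.py i; python3 rel.py
```

```text
t 11.75 pos [0.5958 0.0795 0.1436] rot [-1.80e+02  1.00e-02  8.71e+00] F [-0.79  0.44 -1.06] w 0.0589
```

View pics/is.png

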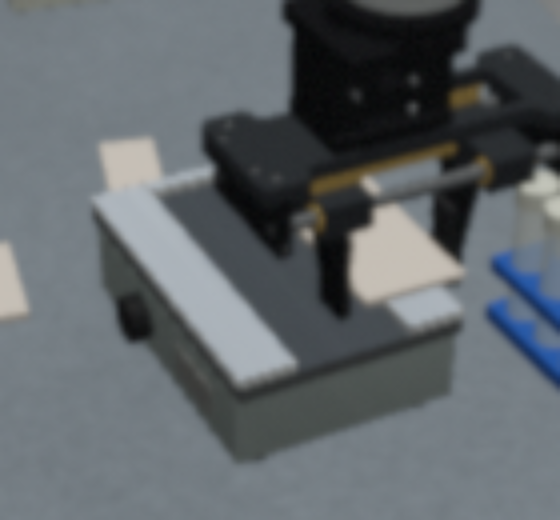

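Run:
```python
from h import *
dz=.1436-.0603; a=np.radians(8.7)
c=np.array([.5873,.139]);x=np.array([np.cos(a),np.sin(a)]);y=np.array([-np.sin(a),np.cos(a)])
for tilt in(0,5,10,15):
    T=np.radians(tilt);P=[]
    for sx in(-.03,.03):
        g=c-.06*y; L=-.03
        P.append(np.r_[g+sx*x+L*np.cos(T)*y,.074+dz+.03*np.sin(T)])
    print(tilt,((proj('side',P)-[240,150]+.5)*4-.5).round(0).tolist())
```

```text
0 [[369.0, 302.0], [467.0, 272.0]]
5 [[369.0, 297.0], [467.0, 268.0]]
10 [[369.0, 293.0], [467.0, 263.0]]
15 [[368.0, 288.0], [467.0, 259.0]]
```

The plate hangs level: its end corners, seen at (367,303) and (463,270), match the zero-tilt prediction. Now I'll refine the rack pose and compute the transfer.

```bash
python3 - <<'E'
from h import *
a=cv2.imread('pics/if.png');b=read_camera('side')[:,:,::-1]
cv2.imwrite('pics/rt.png',cv2.resize(a[175:300,460:555],None,fx=4.8,fy=4.8,interpolation=cv2.INTER_CUBIC))
cv2.imwrite('pics/rs.png',cv2.resize(b[325:430,305:445],None,fx=5,fy=5,interpolation=cv2.INTER_CUBIC))
E
python3 rel.py .5536 -.3045 .16 1.9
```

```text
t 11.8 pos [0.5956 0.0795 0.1434] rot [-1.80e+02  4.00e-02  8.72e+00] F [-0.58 -0.03 -0.5 ] w 0.0588
(array([-9.97, 37.32, -1.66]), np.float64(0.119))
```

View pics/rs.png

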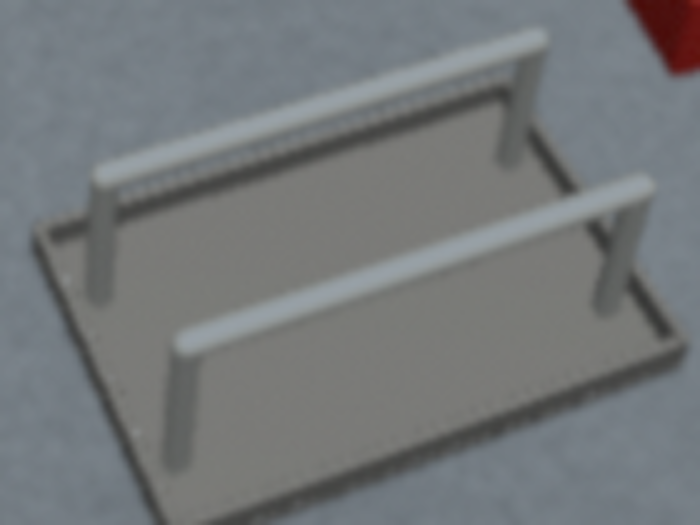

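```bash
cat >> s1.py <<'E'
S2=un([(548,40),(95,176),(653,186),(177,345)],(5,5),(305,325))
bl2=bl.copy();bl2[:,2]=.075
r2,e=fit(np.array(S2),bl2,(.55,-.25,[0]),'side');print('rack side',r2[:2].round(4),np.degrees(r2[2]).round(2),e)
E
python3 s1.py
```

```text
warmer [0.5734 0.2185] 8.93 0.7037419576890681
plate [0.5725 0.2231] 8.37 0.3757831259905788
rack [ 0.5516 -0.2445] 1.91 1.4575782486366242
plate in warmer [-0.0001  0.0047]
bed edge [0.5897 0.1147]
rack side [ 0.5527 -0.2447] 1.68 0.840224537746237
```

The top and side fits of the rack agree within 1 mm. Moving the plate across.

Call:
carry_out([
  [0,0.8,-1.0],
  [-0.5,2.5,-1.6],
  [-1.3,5,-1.6],
  [-2.2,8.2,-1.6],
  [-3.1,11.5,-1.6],
], turn=[0,0,0.01,0.02,0.04], gripper=[0.4,0.4,0.4,0.4,0.4])

```text
time_s: 12.42
tool_pos: [0.5818, -0.0422, 0.1598]
tool_rot: [180.0, 0.0, 6.3]
force: [0.7, -0.8, -2.3]
grip_width: 0.0585
```

```bash
python3 rel.py .554 -.3045 .16 1.8
```

```text
t 12.425 pos [ 0.5818 -0.0422  0.1598] rot [179.98   0.     6.26] F [ 0.66 -0.77 -2.25] w 0.0585
(array([-5.620e+00,  2.577e+01, -1.000e-02]), np.float64(0.078))
```

Call:
carry_out([
  [-0.7,3.3,0],
  [-1.5,6.8,0],
  [-2.2,10.3,0],
  [-3.0,13.8,0],
  [-3.8,17.3,0],
], turn=[0.015,0.03,0.045,0.06,0.078], gripper=[0.4,0.4,0.4,0.4,0.4])

```text
time_s: 13.05
tool_pos: [0.5626, -0.2184, 0.1598]
tool_rot: [180.0, 0.0, 1.8]
force: [0.7, 0.3, -0.7]
grip_width: 0.0583
```

```bash
python3 rel.py .554 -.3045 .16 1.8
```

```text
t 13.05 pos [ 0.5626 -0.2184  0.1598] rot [1.7998e+02 1.0000e-02 1.7600e+00] F [ 0.66  0.32 -0.73] w 0.0583
(array([-1.12,  8.58, -0.01]), np.float64(-0.001))
```

Call:
carry_out([
  [-0.4,3,0],
  [-0.7,5.5,0],
  [-0.9,7.5,0],
  [-1.1,8.5,0],
  [-1.1,8.5,0],
], turn=[0,0,0,0,0], gripper=[0.4,0.4,0.4,0.4,0.4])

```text
time_s: 13.68
tool_pos: [0.555, -0.3019, 0.1598]
tool_rot: [180.0, 0.0, 1.8]
force: [-0.4, 0.4, -1.6]
grip_width: 0.0586
```

```bash
cat > look2.py <<'E'
import sys
from h import *
k=sys.argv[1]
a=read_camera('top');b=read_camera('side')
cv2.imwrite(f'pics/{k}t.png',cv2.resize(a[150:330,420:620,::-1],None,fx=3,fy=3,interpolation=cv2.INTER_CUBIC));cv2.imwrite(f'pics/{k}s.png',cv2.resize(b[280:430,290:460,::-1],None,fx=4,fy=4,interpolation=cv2.INTER_CUBIC))
E
python3 look2.py j;python3 rel.py .554 -.3045 .16 1.8
```

```text
t 13.775 pos [ 0.5561 -0.2997  0.1597] rot [-1.7994e+02 -1.0000e-02  1.9700e+00] F [-0.43 -0.14 -1.42] w 0.0586
(array([-0.23,  0.47, -0.03]), np.float64(0.003))
```

View pics/jt.png

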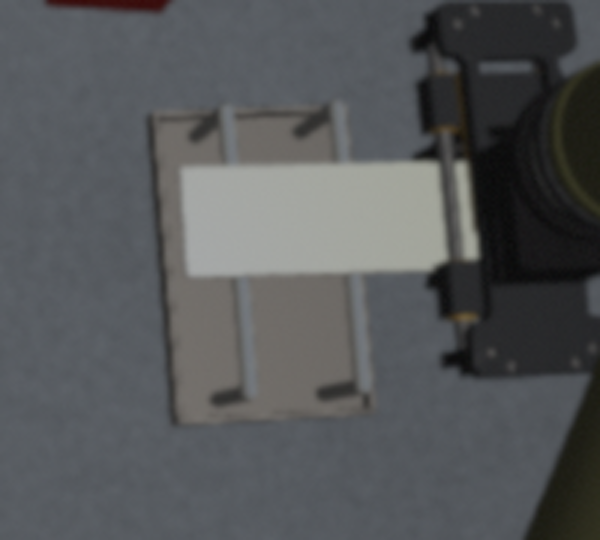

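View pics/js.png

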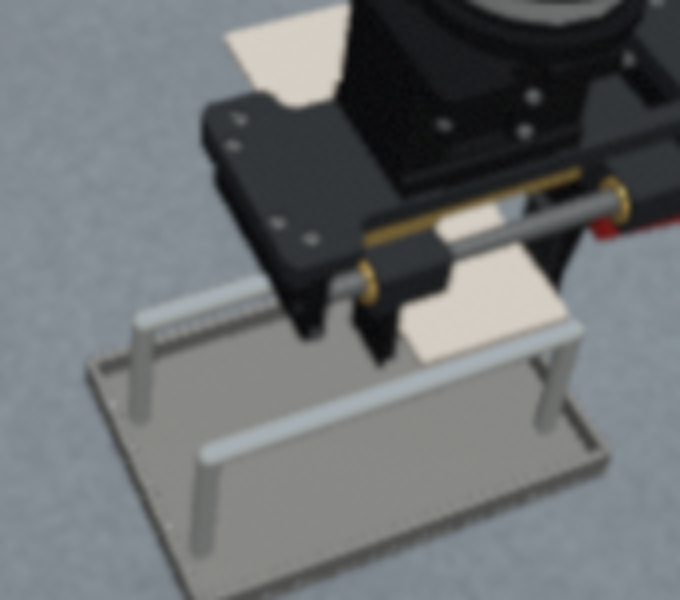

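```bash
python3 - <<'E'
from h import *
v=np.array([(181,169),(188,276)],float)
w=unproj('top',(v+.5)/3-.5+[420,150],.1734);print(w.round(4),np.linalg.norm(w[0]-w[1]))
d=w[0]-w[1];a=np.arctan2(d[1],d[0]);print('yaw',np.degrees(a));m=w.mean(0)[:2];print('centre',m-.09*np.array([-np.sin(a),np.cos(a)]),m-.09*np.array([-np.sin(.0323),np.cos(.0323)]))
E
python3 rel.py
```

```text
[[ 0.5805 -0.1499  0.1734]
 [ 0.5223 -0.151   0.1734]] 0.058195776764205155
yaw 1.085065952015592
centre [ 0.55307246 -0.2404494 ] [ 0.55427463 -0.2404186 ]
t 13.775 pos [ 0.5561 -0.2997  0.1597] rot [-1.7994e+02 -1.0000e-02  1.9700e+00] F [-0.43 -0.14 -1.42] w 0.0586
```

Call:
carry_out([
  [-0.2,0.4,1],
  [-0.2,0.4,2.5],
  [-0.2,0.4,4],
  [-0.2,0.4,5.5],
  [-0.2,0.4,6.5],
], turn=[0,0,0,0,0], gripper=[0.4,0.4,0.4,0.4,0.4])

```text
time_s: 14.4
tool_pos: [0.5538, -0.304, 0.0931]
tool_rot: [-180.0, 0.1, 2.0]
force: [0.3, -0.7, -1.7]
grip_width: 0.0588
```

```bash
python3 look2.py k;python3 rel.py .554 -.3045 .0703 1.8
```

```text
t 14.5 pos [ 0.5535 -0.3039  0.093 ] rot [-1.7994e+02  1.4000e-01  1.9500e+00] F [-0.19  0.34 -1.67] w 0.0588
(array([0.06, 0.07, 2.27]), np.float64(0.003))
```

View pics/ks.png

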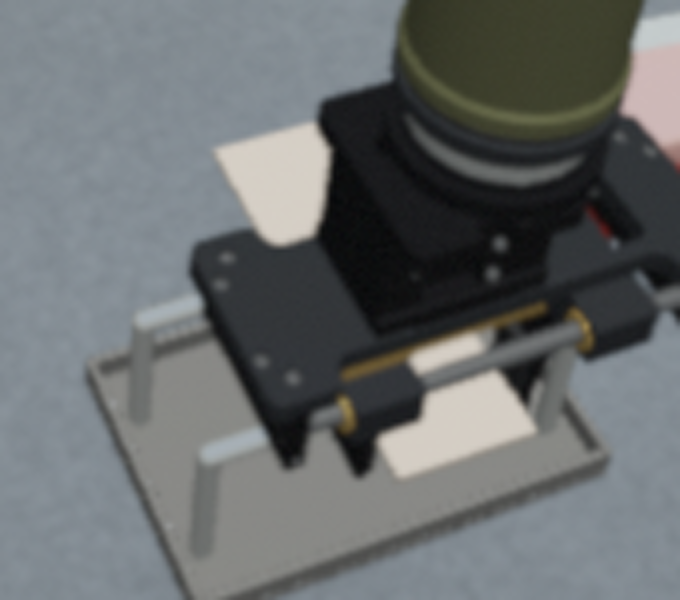

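View pics/kt.png

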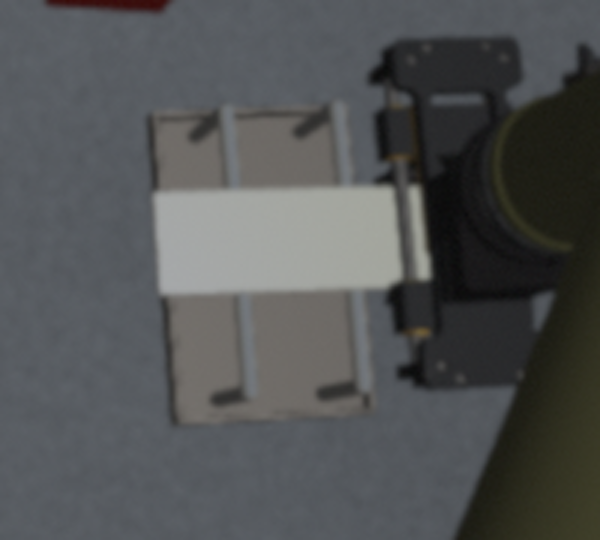

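The plate is over both bars, square and level. Lowering the last 22 mm gently.

Call:
carry_out([
  [0,0.1,0.7],
  [0,0.1,1.2],
  [0,0.1,1.6],
  [0,0.1,1.9],
  [0,0.1,2.0],
], turn=[0,0,0,0,0], gripper=[0.4,0.4,0.4,0.4,0.4])

```text
time_s: 15.12
tool_pos: [0.5543, -0.3053, 0.0746]
tool_rot: [-180.0, 0.0, 2.0]
force: [0.0, 0.9, -0.5]
grip_width: 0.0586
```

Call:
carry_out([
  [0,0,0.05],
  [0,0,0.1],
  [0,0,0.15],
  [0,0,0.15],
], turn=[0,0,0,0], gripper=[0.4,0.4,0.4,0.4])

```text
time_s: 15.62
tool_pos: [0.5543, -0.3054, 0.0733]
tool_rot: [-180.0, -0.0, 1.9]
force: [0.7, -0.3, -2.2]
grip_width: 0.059
```

Call:
carry_out([
  [0,0,0.05],
  [0,0,0.1],
  [0,0,0.15],
  [0,0,0.2],
  [0,0,0.2],
], turn=[0,0,0,0,0], gripper=[0.4,0.4,0.4,0.4,0.4])

```text
time_s: 16.25
tool_pos: [0.5544, -0.3054, 0.0713]
tool_rot: [-180.0, -0.0, 2.0]
force: [-0.8, 0.6, -1.1]
grip_width: 0.0587
```

Call:
carry_out([
  [0,0,0.05],
  [0,0,0.1],
  [0,0,0.1],
], turn=[0,0,0], gripper=[0.4,0.4,0.4])

```text
time_s: 16.62
tool_pos: [0.5544, -0.3055, 0.0707]
tool_rot: [-180.0, -0.0, 1.9]
force: [-1.0, 0.3, 2.8]
grip_width: 0.0584
```

Call:
carry_out([
  [0,0,0.05],
  [0,0,0.05],
], turn=[0,0], gripper=[0.4,0.4])

```text
time_s: 16.88
tool_pos: [0.5545, -0.3055, 0.0703]
tool_rot: [-180.0, -0.0, 1.9]
force: [-2.1, 0.8, 4.7]
grip_width: 0.0585
```

```bash
python3 look2.py l;python3 rel.py
```

```text
t 16.975 pos [ 0.5544 -0.3055  0.0703] rot [-1.7999e+02 -2.0000e-02  1.9500e+00] F [-2.4   1.06  4.72] w 0.0588
```

View pics/ls.png

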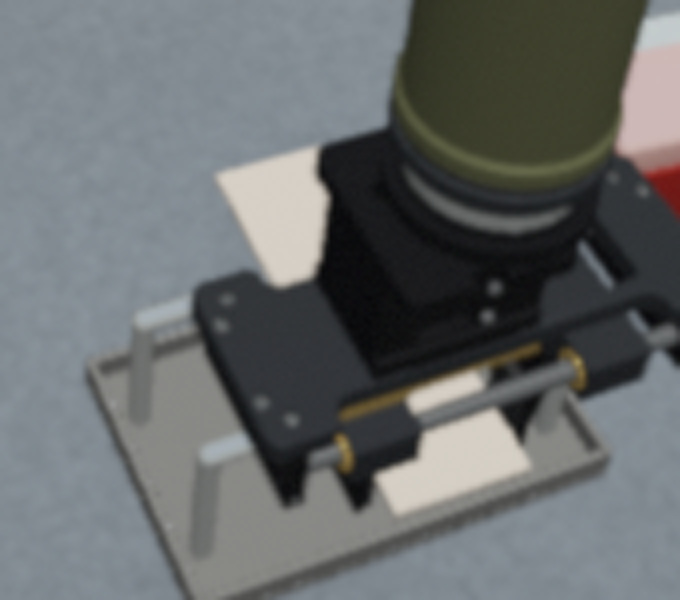

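The plate rests on the bars with about 5 N. Releasing.

Call:
carry_out([
  [0,0,0],
  [0,0,0],
  [0,0,0],
  [0,0,0],
], turn=[0,0,0,0], gripper=[0.4,0.4,0.5,0.72], squeeze=4)

```text
time_s: 17.48
tool_pos: [0.5542, -0.3052, 0.0693]
tool_rot: [-180.0, 0.0, 2.0]
force: [-0.0, -0.9, 0.4]
grip_width: 0.0617
```

Call:
carry_out([
  [0,0,0],
  [0,0,0],
  [0,0,0],
  [0,0,0],
  [0,0,0],
], turn=[0,0,0,0,0], gripper=[0.8,0.9,1,1,1])

```text
time_s: 18.1
tool_pos: [0.5544, -0.3054, 0.0698]
tool_rot: [-180.0, -0.0, 1.9]
force: [-0.0, 0.3, -0.5]
grip_width: 0.0865
```

```bash
python3 look2.py m;python3 rel.py
```

```text
t 18.2 pos [ 0.5543 -0.3054  0.0697] rot [-180.     -0.      1.94] F [-0.8   0.17 -0.41] w 0.087
```

View pics/ms.png

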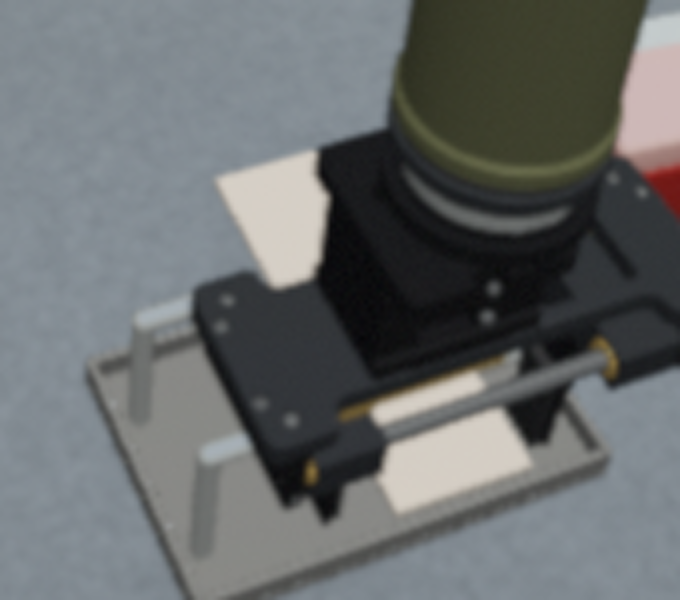

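View pics/mt.png

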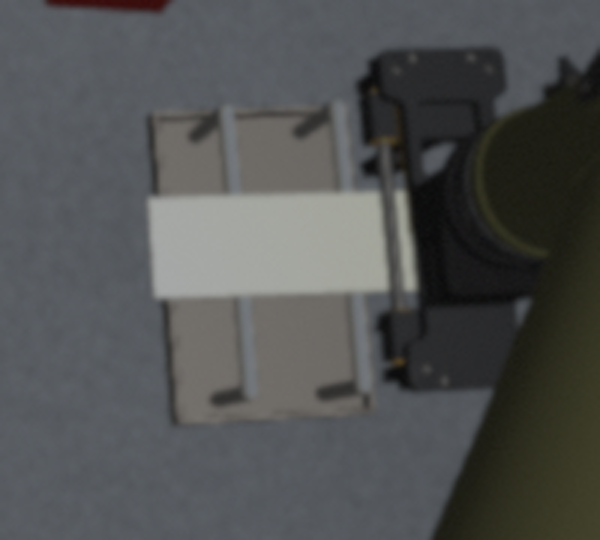

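The fingers are open and clear of the plate on both sides. Lifting straight up.

Call:
carry_out([
  [0,0,-1],
  [0,0,-3],
  [0,0,-6],
  [0,0,-9],
  [0,0,-12],
], turn=[0,0,0,0,0], gripper=[1,1,1,1,1])

```text
time_s: 18.82
tool_pos: [0.5546, -0.3058, 0.1926]
tool_rot: [180.0, -0.1, 1.9]
force: [-0.9, 0.6, -0.2]
grip_width: 0.0871
```

Call:
carry_out([
  [0,4,0],
  [0,8,0],
  [0,12,0],
  [0,12,0],
  [0,12,0],
], turn=[0,0,0,0,0], gripper=[1,1,1,1,1])

```text
time_s: 19.45
tool_pos: [0.5588, -0.4248, 0.1907]
tool_rot: [-180.0, -0.1, 2.0]
force: [0.8, 0.2, 0.5]
grip_width: 0.0874
```

```bash
python3 look2.py n;python3 rel.py
```

```text
t 19.55 pos [ 0.5594 -0.4237  0.1904] rot [-1.7995e+02 -7.0000e-02  2.0700e+00] F [ 0.27 -0.08 -0.18] w 0.0867
```

View pics/ns.png

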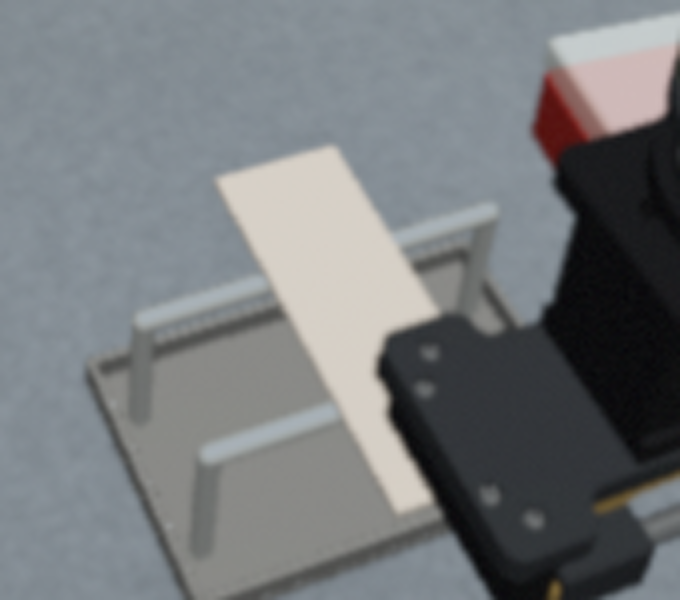

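View pics/nt.png

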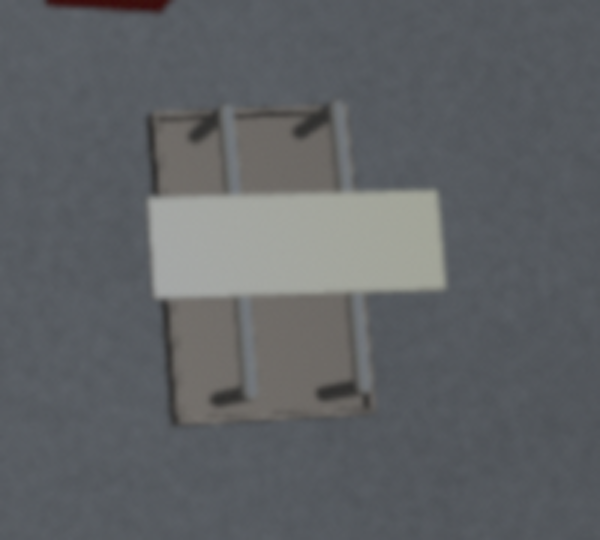

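Run:
```python
from h import *
def rep(n,v,s,o):
    w=unproj(n,(np.array(v,float)+.5)/s-.5+o,.084);c=w.mean(0)[:2]
    d=(w[0]+w[3]-w[1]-w[2])/2;yaw=np.degrees(np.arctan2(-d[0],d[1]))
    print(n,c.round(4),'yaw',yaw.round(2),'len',np.linalg.norm(d).round(4),'off rack',((c-[.552,-.2446])*1e3).round(1))
rep('top',[(149,198),(438,191),(446,289),(156,298)],3,[420,150])
P=proj('side',[[x*np.cos(.033)-y*np.sin(.033)+.5545,x*np.sin(.033)+y*np.cos(.033)-.2449,.084] for x,y in((-.03,.09),(.03,.09),(-.03,-.09))])
print('expected side',((P-[290,280]+.5)*4-.5).round(0).tolist(),'seen (216,179),(334,147),(401,513)')
b=cv2.imread('pics/top0.png');a=read_camera('top')[:,:,::-1]
for nm,(x,y,X,Y) in dict(tuberack=(255,70,325,160),bottle=(350,75,400,130),tipbox=(432,75,490,158)).items():
    t=b[y:Y,x:X];s=a[y-12:Y+12,x-12:X+12];m=cv2.minMaxLoc(cv2.matchTemplate(s.copy(),t,cv2.TM_CCOEFF_NORMED));print(nm,m[1],np.array(m[3])-12)
```

```text
top [ 0.5527 -0.245 ] yaw 1.2 len 0.1797 off rack [ 0.7 -0.4]
expected side [[217.0, 179.0], [335.0, 145.0], [404.0, 512.0]] seen (216,179),(334,147),(401,513)
tuberack 0.999750554561615 [0 0]
bottle 0.9995595812797546 [0 0]
tipbox 0.9997366070747375 [0 0]
```

The plate is centred within about 1 mm, flat and square. The bystanders haven't moved and the robot touches nothing, so I'm handing in.

```bash
python3 -c "
from cell import sign_off
print(sign_off())"
```

```text
the job is handed in; nothing more can be done
None
```

The plate is lying flat on the drying rack across both bars and let go, and I handed the job in at about 20 s; `sign_off` gives no verdict.

- **Slide:** I pressed on top with about 10 N and slid it until about 64 mm overhung. It then lay flat with nothing touching it for over 0.2 s; both cameras agreed on its position within about 1.5 mm.
- **Pick-up:** I gripped it across its width, 60 mm from its centre, with a 45 N squeeze. It hung level, lifted about 80 mm above the bed and clear of the warmer.
- **Placing:** I lowered it onto both bars until the force read about 5 N, then released and backed away.

Final checks:
- **Position:** The top camera puts the plate's centre within 1 mm of the rack's middle.
- **Squareness:** The plate is within about 1° of square to the bars.
- **Side view:** The plate's corners there match the flat, on-the-bars prediction within 3 pixels in the 4× crop.
- **Bystanders:** The bottle, tip box and tube rack show no shift in the image.
- **Disagreements:** No check failed. The two rack measurements differed by about 1 mm. The warmer's edge was only known to about 2.5 mm, which was well inside the overhang limits.

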